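# Catch the falling lid of the cutter case and lower it shut

### The job

The lid of the grey steel cutter case stands open, leaning back. Tip it forward with a fingertip until it falls, catch it from below with your fingers and stop it while it is still well open, then let it down gently until it is fully shut, never letting it drop onto the case, and take your hand away. Nothing is to be gripped or lifted: do not pinch the lid or press hard on it, and leave the cutters in the case and the other things on the bench where they are.

Things in the scene. Friction and masses are not known exactly. Their poses are not given: they have to be found in the camera images.
- case: Fixed open-topped sheet-steel case, 156 deep (x) x 250 wide (y) x 90 mm high to its rim, walls 3 mm. Origin: centre of its underside. Its -x side is the front, facing the robot's right (yaw 0.85 to 1.45); the lid is hinged along the top edge of its back (+x) side. A black insert in it holds five cutters in holes, all below the rim. The case does not move when pushed.
- lid (a joint): Angle of the lid, rad: 0 shut on the rim, 1.57 upright, 1.85 the rear stop where it leans at the start. It balances at about 1.45; pushed below about 1.3 it falls shut by itself, slowly at first, then at about 1 rad/s (2 to 3.5 s in all): the hinge is damped and has a little friction. Lid mass 0.35 to 0.6 kg.
- hinge (a point): Middle of the hinge line, at the back top edge of the case, 78 mm behind the case centre and 90 mm above the bench. Axes as those of the case (the hinge line is its y).
- lid_mid (a point): Centre of the lid's outer face. The lid is a shallow pan, 156 x 250 mm and 18 mm thick, its skirt standing on the case rim when shut. This point lies 78 mm from the hinge line. Axes of the lid: when shut the same as the case's (x from lip to hinge, z up, out of the outer face); with the lid upright z points to the back.
- lip (a point): Middle of the free edge of the lid's finger lip, on its underside, 182 mm from the hinge line; same axes as lid_mid. The lip is a flat strip jutting 26 mm out from the foot of the front skirt, 140 mm wide (along the hinge line), 4 mm thick. When shut it sticks out 26 mm past the case front, its underside 90 mm above the bench, with free space below.
- cutter0: Loose steel cutter, 24 mm across, 57 mm long, standing shank down in a hole of the case insert, its top 14 to 18 mm below the rim; origin at its foot, 15 mm above the bench. To be left alone.
- cutter1: Loose steel cutter, 28 mm across, 57 mm long, standing shank down in a hole of the case insert, its top 14 to 18 mm below the rim; origin at its foot, 15 mm above the bench. To be left alone.
- cutter2: Loose steel cutter, 32 mm across, 59 mm long, standing shank down in a hole of the case insert, its top 14 to 18 mm below the rim; origin at its foot, 15 mm above the bench. To be left alone.
- cutter3: Loose steel cutter, 36 mm across, 59 mm long, standing shank down in a hole of the case insert, its top 14 to 18 mm below the rim; origin at its foot, 15 mm above the bench. To be left alone.
- cutter4: Loose steel cutter, 26 mm across, 61 mm long, standing shank down in a hole of the case insert, its top 14 to 18 mm below the rim; origin at its foot, 15 mm above the bench. To be left alone.
- bolt0: Loose hex bolt standing on its head beside the case, 27 mm across, 60 mm tall; origin under its head. To be left alone.
- bolt1: Loose hex bolt standing on its head beside the case, 27 mm across, 50 mm tall; origin under its head. To be left alone.
- washer: Loose washer lying beside the case, 38 mm across, 5 mm thick; origin under its centre. To be left alone.
- nut: Loose hex nut lying beside the case, 27 mm across, 13 mm high; origin under its centre. To be left alone.
- paste_tin: Loose metal tin beside the case, 64 mm across, 75 mm high; origin under its centre. To be left alone.
- spanner: Loose spanner, 200 mm long, lying to the right of the case; origin under its middle. To be left alone.

How it is judged:
By the outcome, as a careful person would: the job done as asked, in the order asked, and still so for the second after the job is handed in, with the robot touching nothing.
It also fails if it takes over 61 s, if anything falls off the work surface, if the arm or the gripper's body presses on something with over 40 N, if the wrist force passes 120 N, or if a joint passes its speed limit or range.

### The arm

A 6-joint arm with a two-finger parallel gripper is mounted at the origin on the work surface. World frame = base frame: x ahead of the robot, y to its left, z up, the work surface at z = 0. Lengths are in m, angles in rad, forces in N, time in s.
With the tool pointing down it reaches from about 0.275 to 0.875 m from the base axis. Payload 12.5 kg.
Tool frame: the origin (TCP) lies at the very end of the fingers, on their centre line; the grasp point (between the pads) lies 19 mm behind it; x points along the fingers, y is the direction in which the jaws open and shut, and the axes are right-handed (so a half turn about x gives the same grasp; the last joint's range is limited). The gripper opens to 85 mm and grips with 20 to 120 N. Pads are 22 mm wide; open, the fingers measure 114 mm over their backs; the gripper's body (76 mm by 85 mm) begins 54 mm behind the grasp point. The pads swing forward as they close: fully open they stand 13 mm farther back than shut.
Start: joints at [-1.245, 0.351, 1.652, -0, 1.139, -0.085], TCP at [0.22, -0.504, 0.231] pointing down, gripper open.
Joint ranges: [-2.75, 2.75], [-0.79, 2.1], [0.01, 2.65], [-1.57, 4.71], [0.07, 3.14], [-2.87, 2.87]. Speed limits (rad/s): [2.22, 2.22, 2.79, 3.14, 3.14, 3.14].

### API

Orientations are given as a 3x3 rotation matrix whose columns are the frame's x, y, z axes.
In Python, from bench import manip gives the robot as it stands. Calls block until the motion is done:
- manip.move_ptp(position, orientation): joint-space move of the TCP to a pose.
- manip.move_l(position, attitude=None, max_speed=0.15): straight line of the TCP; attitude=None keeps the orientation; max_speed is the mean speed in m/s.
- manip.move_j(angles): joint-space move.
- manip.set_gripper(opening, effort=None): opening from 0.0 (shut) to 1.0 (fully open); effort is the grip in N (None keeps the last); returns when the fingers have stopped.
- manip.dwell(seconds).
- manip.inverse_kinematics(position, orientation): joint angles nearest the present ones, or None.
- manip.grab_frame(name): name is "side" or "top"; returns (picture, depth): 384x512x3 uint8, red, green, blue; 384x512 float32, m along the optical axis (not along the pixel's ray), 0 where there is no reading.
- manip.get_calibration(name): a dict with "camera_matrix" (3x3 intrinsics, pixels), "R" (3x3) and "t" (3): a world point X has camera coordinates R X + t. Camera axes: x right, y down, z forward; pixel columns grow to the right and rows downward; lengths in m; the calibration is good to about 2 mm. A picture is of the moment at which its call begins. get_calibration takes no time and is no camera call.
A pose or a line that the arm cannot do raises manip.Unreachable and nothing moves.
- manip.sign_off(): hands the job in, once; it reports no verdict.
Trained networks look in the newest picture that a camera, given by its name, has taken for a name from the list of things; names that differ only in an ending like _2 or _b are one class to them, and where a whole thing is asked for, a point or a joint stands for the part that bears it (a point fixed in the world has none). Each returns a list of dicts, best first, with "confidence" (0 to 1); they miss things now and then, are a little off and sometimes report something else, mostly with a low value. They report only what shows in the picture. A call takes as long as a camera call.
- manip.look_for(camera, name): "at" ([x, y, z] in m, in world coordinates, good to about 4 mm: the middle of the surface that is visible of it).
Readings, each from a call of its own:
- manip.current_time(): time.
- manip.current_qpos(): joint angles.
- manip.current_joint_vel(): joint speeds.
- manip.current_joint_torque(): joint torques, N m.
- manip.current_ee_pos(): TCP position.
- manip.current_tcp_rot(): TCP orientation.
- manip.current_force(): force on the tool from outside, world axes, zero at the start.
- manip.current_ft_torque(): the same for the moment, N m.
- manip.current_grip_width(): opening from 0.0 (shut) to 1.0 (fully open).
Only numpy, scipy, OpenCV 4.12 (cv2) and the standard library are available. Lean on these libraries where they do the work, as an engineer would, in place of code of your own. Each camera call takes 0.05 s, during which the arm holds its last target.

## Working session

There is one attempt and no reset: what is moved stays moved. The work goes in short steps, each a Python script; the robot and the scene stay as the last script left them, time stands still between calls to the robot, and variables do not carry over. Pictures are saved under pics/ and viewed, and the job is handed in when it is done.

```bash
ls; mkdir -p pics
python3 - <<'E'
from bench import manip
import cv2
for n in("side","top"):
    p,d=manip.grab_frame(n); cv2.imwrite(f"pics/{n}0.png",p[:,:,::-1])
    c=manip.get_calibration(n); print(n,c)
    for k in("case","lid","lid_mid","lip","hinge","paste_tin","bolt0","bolt1","spanner","washer","nut"):
        try: print(k,[(r["confidence"],[round(float(v),4) for v in r["at"]]) for r in manip.look_for(n,k)][:2])
        except Exception as e: print(k,repr(e))
print(manip.current_time(),manip.current_force(),manip.current_tcp_rot())
E
```

```text
pics
side {'camera_matrix': array([[456.59319867,   0.        , 261.40042591],
       [  0.        , 456.59319867, 192.95668842],
       [  0.        ,   0.        ,   1.        ]]), 'R': array([[-0.84900133, -0.52838543,  0.0023603 ],
       [-0.36277117,  0.57963553, -0.72967098],
       [ 0.3841794 , -0.62034788, -0.68379434]]), 't': array([0.46328948, 0.32537351, 0.91646533])}
case [(0.64, [0.554, 0.0301, 0.0686]), (0.57, [0.7483, -0.0744, 0.0766])]
lid [(0.6, [0.5526, 0.0317, 0.0677]), (0.57, [0.5904, 0.0987, 0.2089])]
lid_mid [(0.84, [0.587, 0.1, 0.2037])]
lip [(0.66, [0.5903, 0.1002, 0.2099])]
hinge [(0.75, [0.5592, 0.035, 0.0691])]
paste_tin [(0.57, [0.7509, -0.0754, 0.0764])]
bolt0 [(0.5, [0.668, 0.116, 0.0241]), (0.47, [0.5775, 0.1546, 0.028])]
bolt1 [(0.5, [0.668, 0.116, 0.0241]), (0.47, [0.5775, 0.1546, 0.028])]
spanner [(0.69, [0.4476, -0.4671, 0.0071])]
washer [(0.61, [0.5251, 0.11, 0.0036])]
nut [(0.38, [0.6693, 0.1166, 0.0241])]
top {'camera_matrix': array([[467.81463474,   0.        , 259.15840972],
       [  0.        , 467.81463474, 190.01497398],
       [  0.     
[... 255 characters left out ...]
.592, 0.0257, 0.049])]
lid [(0.73, [0.6111, 0.0812, 0.1547])]
lid_mid [(0.97, [0.616, 0.0823, 0.164])]
lip [(0.97, [0.6143, 0.0808, 0.1567]), (0.42, [0.5687, -0.0566, 0.07])]
hinge [(0.72, [0.5899, 0.027, 0.0449]), (0.53, [0.6401, -0.1794, 0.0132])]
paste_tin [(0.74, [0.7434, -0.0729, 0.0723])]
bolt0 [(0.46, [0.6155, 0.0821, 0.1622])]
bolt1 [(0.46, [0.6155, 0.0821, 0.1622])]
spanner [(0.62, [0.4429, -0.4727, 0.0036])]
washer []
nut [(0.6, [0.6094, 0.0833, 0.1551]), (0.53, [0.6393, -0.1828, 0.0125])]
1.2 [-1.18701979  0.35523304  0.88829851] [[-1.12207026e-05  3.99335163e-01 -9.16805011e-01]
 [-2.67930252e-05 -9.16805011e-01 -3.99335162e-01]
 [-1.00000000e+00  2.00831587e-05  2.09865934e-05]]
```

View pics/side0.png

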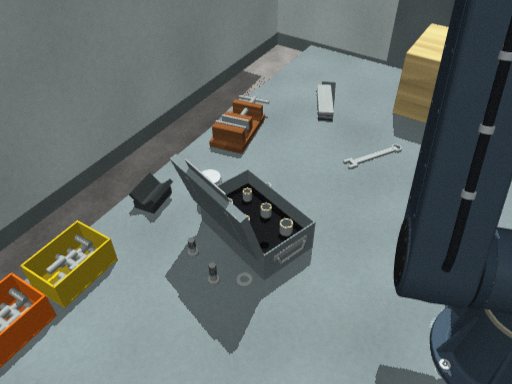

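View pics/top0.png

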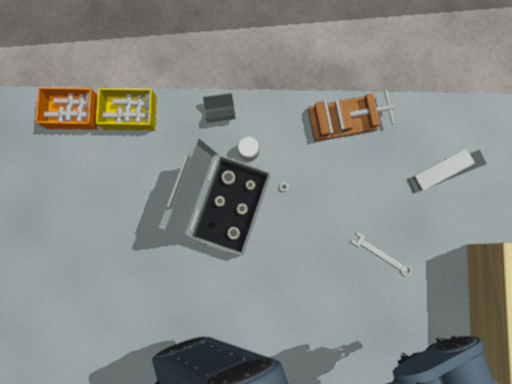

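```bash
cat > h.py <<'E'
import numpy as np, cv2
from bench import manip
def cloud(n):
    p,d=manip.grab_frame(n); c=manip.get_calibration(n); K=c["camera_matrix"]
    v,u=np.indices(d.shape); X=np.stack([(u-K[0,2])/K[0,0]*d,(v-K[1,2])/K[1,1]*d,d],-1)
    W=(X-c["t"])@c["R"]; W[d<=0]=np.nan
    return p,W
E
python3 - <<'E'
from h import *
out={}
for n in("side","top"):
    p,W=cloud(n); out[n]=W; out[n+"p"]=p
    m=(W[...,0]>.44)&(W[...,0]<.78)&(W[...,1]>-.12)&(W[...,1]<.22)
    r=m&(abs(W[...,2]-.088)<.006)
    P=W[r]; print(n,m.sum(),r.sum(),cv2.minAreaRect(P[:,:2].astype(np.float32)), np.percentile(P[:,2],[5,50,95]))
    b=m&(W[...,2]>.11)
    P=W[b]; c=P.mean(0); 
    for it in range(5):
        U,S,V=np.linalg.svd(P-c); res=abs((P-c)@V[2]); P=P[res<max(.003,np.median(res)*2.5)]; c=P.mean(0)
    print("lid plane",c,V[2],len(P),P.min(0),P.max(0)); 
    t=m&(W[...,2]<.02); print("table z",np.nanmedian(W[t][:,2]))
    np.save(n+".npy",W)
    cc=cv2.resize(p[130:290,130:340],None,fx=3.6,fy=3.6,interpolation=cv2.INTER_CUBIC); cv2.imwrite(f"pics/{n}_crop.png",cc[:,:,::-1])
E
```

```text
side 17570 578 ((0.5813456773757935, -0.016762450337409973), (0.17844265699386597, 0.25360891222953796), 72.07535552978516) [0.08276053 0.08891433 0.09302734]
lid plane [0.59918872 0.09975842 0.20495028] [ 0.29693021  0.93483457 -0.1947223 ] 2390 [0.49089323 0.03565873 0.11000662] [0.74036243 0.14546664 0.26847649]
table z 0.0017103259215266759
top 12399 819 ((0.5813337564468384, -0.015879645943641663), (0.1766783595085144, 0.2503623366355896), 71.9315185546875) [0.083854   0.08880725 0.09321617]
lid plane [0.61470417 0.0864245  0.18345099] [-0.306302   -0.93727676  0.1664072 ] 2065 [0.49294419 0.03207238 0.11008597] [0.73758456 0.13892774 0.26850383]
table z -0.0009071643868230675
```

Run:
```python
import numpy as np,cv2
# height map merged
for n in("side","top"):
    W=np.load(n+".npy").reshape(-1,3); W=W[~np.isnan(W).any(1)]
    im=np.zeros((600,600,3),np.uint8)
    o=np.argsort(W[:,2])
    for x,y,z in W[o]:
        i=int((0.78-x)/0.36*600); j=int((0.24-y)/0.36*600)
        if 0<=i<600 and 0<=j<600 and z<.35:
            c=cv2.applyColorMap(np.uint8([[int(np.clip(z/.25,0,1)*255)]]),cv2.COLORMAP_JET)[0,0]
            cv2.circle(im,(j,i),2,c.tolist(),-1)
    cv2.imwrite(f"pics/hm_{n}.png",im)
```

```text
(no output)
```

View pics/hm_side.png

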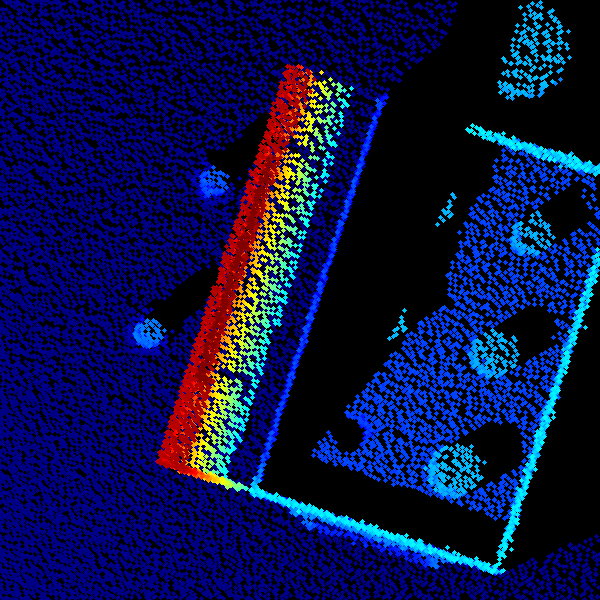

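View pics/hm_top.png

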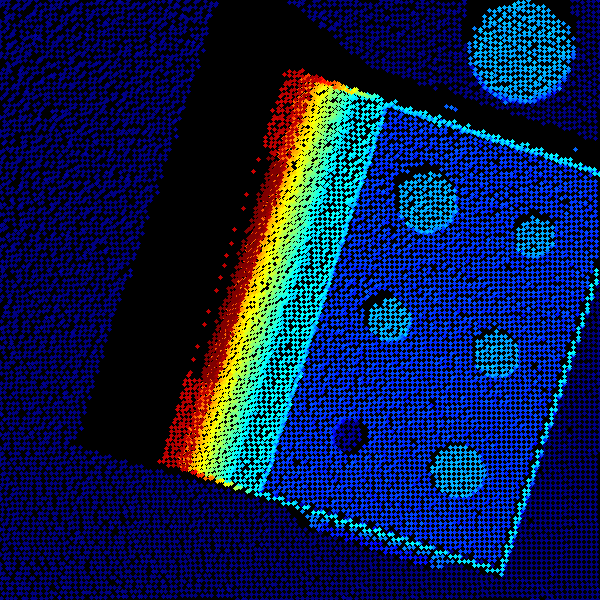

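View pics/side_crop.png

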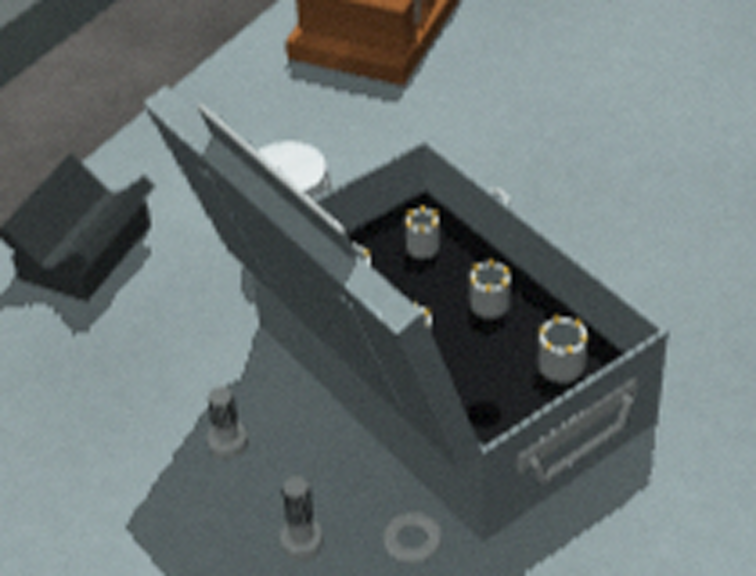

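```bash
cat >> h.py <<'E'
YAW=None
E
python3 - <<'E'
import numpy as np
from scipy.optimize import least_squares
a=72.0*np.pi/180
C0=np.array([.57,-.02])
for n in("side","top"):
    W=np.load(n+".npy").reshape(-1,3); W=W[~np.isnan(W).any(1)]
    p=np.array([.59,.0,a])
    for it in range(6):
        ex=np.array([np.cos(p[2]),np.sin(p[2])]);ey=np.array([-ex[1],ex[0]])
        r=W[(abs(W[:,2]-.089)<.005)]; q=r[:,:2]-p[:2]; u=q@ex; v=q@ey
        tol=.012 if it<3 else .005
        F=r[(abs(u+.0765)<tol)&(abs(v)<.11)]; L=r[(abs(v-.1235)<tol)&(abs(u)<.06)]; R=r[(abs(v+.1235)<tol)&(abs(u)<.06)]
        def f(p):
            ex=np.array([np.cos(p[2]),np.sin(p[2])]);ey=np.array([-ex[1],ex[0]])
            return np.r_[(F[:,:2]-p[:2])@ex+.0765,(L[:,:2]-p[:2])@ey-.1235,(R[:,:2]-p[:2])@ey+.1235]
        s=least_squares(f,p,loss="soft_l1",f_scale=.002); p=s.x
    print(n,p,len(F),len(L),len(R),np.sqrt(np.mean(f(p)**2)),np.median(r[:,2]))
    # lid: angle via points with z>.12 in frame
    ex=np.array([np.cos(p[2]),np.sin(p[2])]);ey=np.array([-ex[1],ex[0]])
    q=W[:,:2]-p[:2];u=q@ex-.078;v=q@ey;h=W[:,2]-.09
    m=(abs(v)<.12)&(h>.02)&(h<.25)&(abs(u)<.12)
    th=1.85; r_=-u*np.cos(th)+h*np.sin(th); hh=u*np.sin(th)+h*np.cos(th)
    print("r max",np.percentile(r_[m],[98,99.9]),"h hist",np.histogram(hh[m],bins=np.arange(-.02,.04,.004)))
E
```

```text
side [ 0.57884751 -0.02373705  1.25401449] 208 133 80 0.0013872352730628843 0.08929858541485225
r max [0.18332283 0.18559493] h hist (array([   0,    0,    0,    0,   39,  361,  178,  175,  179, 1181,    0,
          0,    0,    0]), array([-0.02 , -0.016, -0.012, -0.008, -0.004,  0.   ,  0.004,  0.008,
        0.012,  0.016,  0.02 ,  0.024,  0.028,  0.032,  0.036]))
top [ 0.57777889 -0.02554928  1.25520394] 83 44 55 0.0009745929671897403 0.08910851686066361
r max [0.18066193 0.18471597] h hist (array([  0,   0,   0,   0,  98, 309,  69,  51, 560, 959,   0,   0,   0,
         0]), array([-0.02 , -0.016, -0.012, -0.008, -0.004,  0.   ,  0.004,  0.008,
        0.012,  0.016,  0.02 ,  0.024,  0.028,  0.032,  0.036]))
```

```bash
cat > h2.py <<'E'
from h import *
YAW=1.2546; C=np.array([.5783,-.0246,0])
ex=np.array([np.cos(YAW),np.sin(YAW),0]);ey=np.array([-ex[1],ex[0],0]);ez=np.array([0,0,1.])
H=C+.078*ex+.0895*ez
def pose(phi,r,h,alpha=0.,s=1,v=0.):
    """point (r,h) in frame phi about hinge; tool points to hinge, tilted down more by alpha"""
    p=H+r*(-np.cos(phi)*ex+np.sin(phi)*ez)+h*(np.sin(phi)*ex+np.cos(phi)*ez)+v*ey
    b=phi+alpha
    x=np.cos(b)*ex-np.sin(b)*ez; y=s*(np.sin(b)*ex+np.cos(b)*ez)
    return p,np.column_stack([x,y,np.cross(x,y)])
E
python3 - <<'E'
from h2 import *
for s in(1,-1):
  for al in(0,.3):
    print("s",s,"al",al)
    for phi in(1.7,1.5,1.2,.9,.6,.3,.1,0,-.03):
        p,R=pose(phi,.162,.03,al,s); q=manip.inverse_kinematics(p,R)
        print(phi,p.round(3),None if q is None else np.round(q,2))
print(manip.current_qpos())
E
```

```text
s 1 al 0
1.7 [0.618 0.098 0.246] [ 0.13  0.51  1.38 -0.12  1.31 -1.09]
1.5 [0.608 0.067 0.253] [ 0.    0.43  1.48  0.07  1.21 -1.27]
1.2 [0.593 0.02  0.251] [-0.21  0.38  1.6   0.41  1.15 -1.63]
0.9 [ 0.579 -0.024  0.235] [-0.41  0.42  1.69  0.72  1.21 -1.99]
0.6 [ 0.566 -0.061  0.206] [-0.58  0.56  1.72  0.95  1.36 -2.3 ]
0.3 [ 0.557 -0.089  0.166] [-0.68  0.76  1.7   1.1   1.56 -2.52]
0.1 [ 0.553 -0.101  0.136] [-0.72  0.92  1.66  1.17  1.69 -2.63]
0 [ 0.552 -0.104  0.12 ] [-0.73  1.    1.63  1.21  1.77 -2.67]
-0.03 [ 0.552 -0.105  0.115] [-0.73  1.03  1.62  1.22  1.79 -2.68]
s 1 al 0.3
1.7 [0.618 0.098 0.246] [ 0.23  0.61  1.28 -0.36  1.5  -0.95]
1.5 [0.608 0.067 0.253] [ 0.12  0.5   1.39 -0.21  1.36 -1.08]
1.2 [0.593 0.02  0.251] [-0.08  0.4   1.53  0.07  1.2  -1.36]
0.9 [ 0.579 -0.024  0.235] [-0.29  0.38  1.64  0.41  1.14 -1.72]
0.6 [ 0.566 -0.061  0.206] [-0.48  0.47  1.7   0.72  1.21 -2.08]
0.3 [ 0.557 -0.089  0.166] [-0.63  0.63  1.72  0.94  1.35 -2.37]
0.1 [ 0.553 -0.101  0.136] [-0.69  0.77  1.7   1.04  1.47 -2.52]
0 [ 0.552 -0.104  0.12 ] [-0.71  0.85  1.68  1.08  1.54 -2
[... 638 characters left out ...]
  1.79  0.46]
s -1 al 0.3
1.7 [0.618 0.098 0.246] [ 0.23  0.61  1.28 -0.36  1.5   2.19]
1.5 [0.608 0.067 0.253] [ 0.12  0.5   1.39 -0.21  1.36  2.07]
1.2 [0.593 0.02  0.251] [-0.08  0.4   1.53  0.07  1.2   1.79]
0.9 [ 0.579 -0.024  0.235] [-0.29  0.38  1.64  0.41  1.14  1.42]
0.6 [ 0.566 -0.061  0.206] [-0.48  0.47  1.7   0.72  1.21  1.06]
0.3 [ 0.557 -0.089  0.166] [-0.63  0.63  1.72  0.94  1.35  0.77]
0.1 [ 0.553 -0.101  0.136] [-0.69  0.77  1.7   1.04  1.47  0.62]
0 [ 0.552 -0.104  0.12 ] [-0.71  0.85  1.68  1.08  1.54  0.56]
-0.03 [ 0.552 -0.105  0.115] [-0.71  0.87  1.67  1.09  1.56  0.54]
[-1.24456128e+00  3.50709136e-01  1.65178828e+00 -2.22838701e-05
  1.13909184e+00 -8.45806584e-02]
```

Run:
```python
from h2 import *
manip.set_gripper(0.7)
p=np.array(manip.current_ee_pos()); p[2]=.40
manip.move_l(p,max_speed=.3)
P,R=pose(1.68,.26,.03,0,-1)
manip.move_ptp(P,R)
print(manip.current_time(),manip.current_ee_pos(),P,manip.current_grip_width(),manip.current_force())
for n in("side","top"):
    p,W=cloud(n); np.save(n+"1.npy",W); cv2.imwrite(f"pics/{n}1.png",cv2.resize(p[50:290,100:420],None,fx=2.4,fy=2.4)[:,:,::-1])
    q=W.reshape(-1,3); q=q[~np.isnan(q).any(1)]; q=q-H; u=q@ex;v=q@ey;z=q@ez
    f=1.68; r=-u*np.cos(f)+z*np.sin(f); h=u*np.sin(f)+z*np.cos(f)
    m=(r>.21)&(r<.36)&(abs(h-.03)<.09)&(abs(v)<.06)
    print(n,m.sum(),np.histogram(r[m],bins=np.arange(.21,.36,.01)))
    for lo in np.arange(.24,.32,.01):
        k=m&(r>lo)&(r<lo+.01)
        if k.sum()>5: print(round(lo,3),k.sum(),"h",np.percentile(h[k],[1,25,50,75,99]).round(3),"v",v[k].min().round(3),v[k].max().round(3))
    k=m&(h>.03); 
    if k.sum():print("rmin upper",np.sort(r[k])[:5])
    k=m&(h<.03); 
    if k.sum():print("rmin lower",np.sort(r[k])[:5])
```

```text
4.9833 [0.62075375 0.10410164 0.34476668] [0.62063879 0.10480783 0.34468163] 0.6986169772317389 [-0.15676079  0.09366408  0.55570391]
side 1623 (array([  0,   0,   0,   0,   0,  10,  75,  96,  95,  82, 211, 218, 291,
       256]), array([0.21, 0.22, 0.23, 0.24, 0.25, 0.26, 0.27, 0.28, 0.29, 0.3 , 0.31,
       0.32, 0.33, 0.34, 0.35]))
0.26 10 h [-0.002 -0.001 -0.001  0.047  0.066] v -0.01 0.011
0.27 75 h [-0.013 -0.002 -0.     0.065  0.072] v -0.011 0.013
0.28 96 h [-0.013 -0.002  0.     0.067  0.073] v -0.011 0.013
0.29 95 h [-0.013 -0.001  0.059  0.068  0.073] v -0.011 0.013
0.3 82 h [-0.02  -0.003 -0.001  0.066  0.076] v -0.01 0.015
0.31 211 h [-0.031 -0.01   0.063  0.072  0.091] v -0.013 0.017
0.32 218 h [-0.033 -0.022  0.056  0.072  0.092] v -0.011 0.018
rmin upper [0.2671473  0.26800275 0.26935048 0.27011704 0.27017509]
rmin lower [0.26622322 0.26694121 0.26788015 0.26813454 0.2684766 ]
top 143 (array([ 0,  0,  0,  0,  0,  0,  3,  2,  0,  5, 21, 29, 41, 21]), array([0.21, 0.22, 0.23, 0.24, 0.25, 0.26, 0.27, 0.28, 0.29, 0.3 , 0.31,
       0.32, 0.33, 0.34, 0.35]))
0.31 21 h [-0.034 -0.032 -0.025 -0.009 -0.005] v -0.004 0.015
0.32 29 h [-0.035 -0.033 -0.01  -0.007 -0.004] v -0.012 0.017
rmin lower [0.27051095 0.27062812 0.27795287 0.28298292 0.2875771 ]
```

View pics/side1.png

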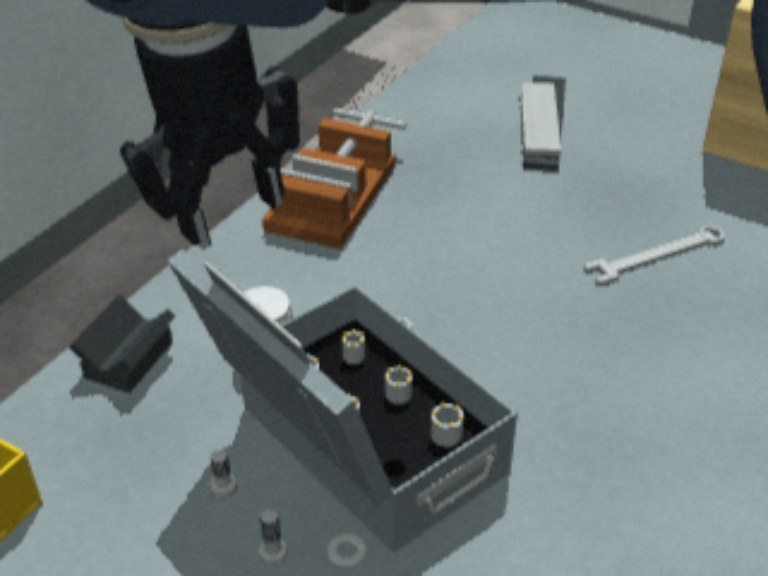

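View pics/top1.png

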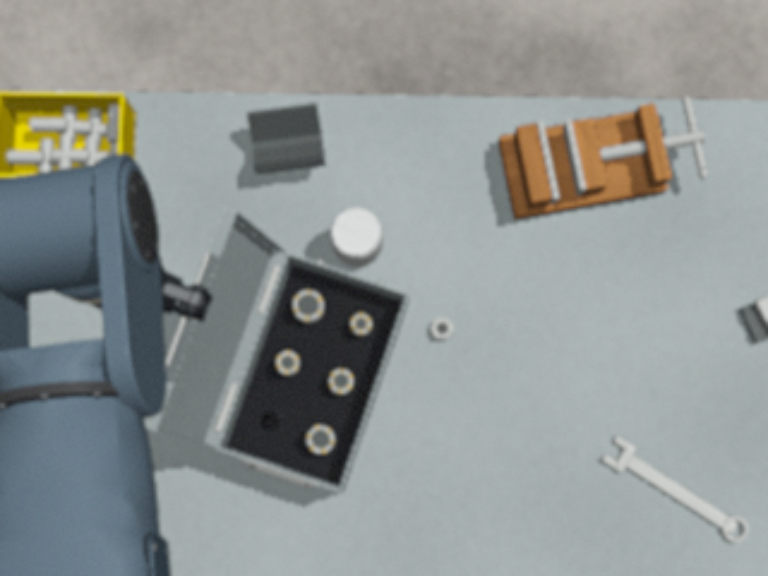

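```bash
cat >> h2.py <<'E'
RT=.157; HC=.03
def go(f0,f1,sp,step=.1,a0=0,a1=0):
    n=max(1,int(np.ceil(abs(f1-f0)/step)))
    for k in range(1,n+1):
        f=f0+(f1-f0)*k/n; p,R=pose(f,RT,HC,0,-1); manip.move_l(p,R,max_speed=sp)
def lidangle(W):
    q=W.reshape(-1,3); q=q[~np.isnan(q).any(1)]-H; u=q@ex;v=q@ey;z=q@ez
    m=(abs(v)>.045)&(abs(v)<.12)&(z>.004)&(z<.25)&(u<.1)&(u>-.19)
    rr=np.hypot(u,z); a=np.arctan2(z,-u); k=m&(rr>.06)&(rr<.17)
    return k.sum(),np.percentile(a[k],[5,25,50,75,95]).round(3) if k.sum() else None
E
python3 - <<'E'
from h2 import *
P,R=pose(1.68,RT,HC,0,-1)
manip.move_l(P,R,max_speed=.1)
print(manip.current_time(),manip.current_force())
go(1.68,1.2,.07)
print(manip.current_time(),manip.current_force(),manip.current_ee_pos(),pose(1.2,RT,HC)[0])
for n in("side","top"):
    p,W=cloud(n); cv2.imwrite(f"pics/{n}2.png",cv2.resize(p[50:290,100:420],None,fx=2.4,fy=2.4)[:,:,::-1]); print(lidangle(W))
E
```

```text
6.2667 [ 0.55189294  0.0580403  -0.27707246]
8.1 [ 0.40752331 -0.2454253   0.57887959] [0.59367691 0.02225451 0.24666502] [0.59355881 0.02203831 0.24670087]
(np.int64(1949), array([1.533, 1.624, 1.655, 1.706, 1.789]))
(np.int64(380), array([1.505, 1.537, 1.566, 1.592, 1.613]))
```

View pics/side2.png

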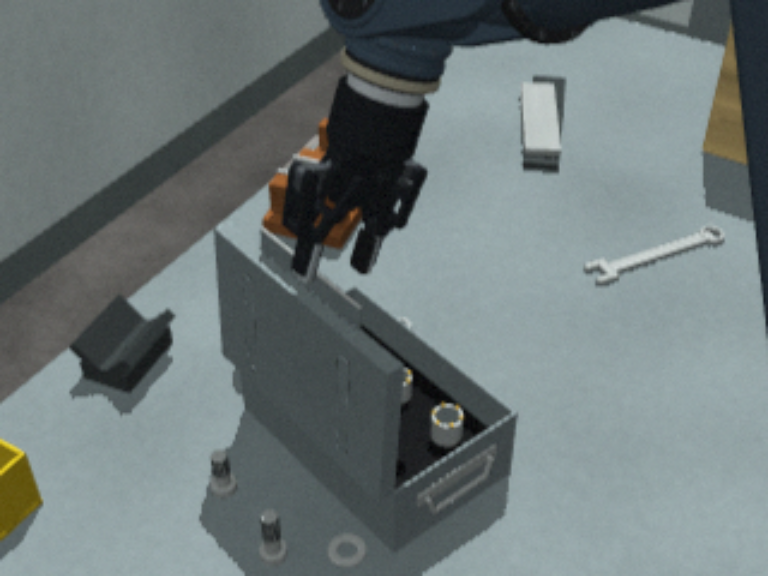

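Run:
```python
from h2 import *
go(1.2,.9,.05)
for i in range(12):
    p,W=cloud("side"); print(round(manip.current_time(),2),lidangle(W)[1]); manip.dwell(.2)
print(manip.current_time(),manip.current_force(),manip.current_ee_pos()-pose(.9,RT,HC)[0])
cv2.imwrite("pics/side3.png",cv2.resize(p[50:290,100:420],None,fx=2.4,fy=2.4)[:,:,::-1])
```

```text
9.65 [1.224 1.319 1.351 1.404 1.481]
9.9 [1.192 1.288 1.321 1.373 1.451]
10.15 [1.152 1.246 1.279 1.333 1.413]
10.4 [1.096 1.191 1.225 1.277 1.357]
10.65 [1.03  1.122 1.156 1.209 1.29 ]
10.9 [0.984 1.036 1.069 1.123 1.202]
11.15 [0.981 1.036 1.069 1.126 1.203]
11.4 [0.98  1.036 1.069 1.123 1.201]
11.65 [0.981 1.035 1.069 1.123 1.202]
11.9 [0.979 1.036 1.07  1.124 1.203]
12.15 [0.979 1.036 1.07  1.124 1.2  ]
12.4 [0.972 1.036 1.07  1.125 1.204]
12.6 [-0.21243106 -0.86926743 -0.46271272] [-1.59581239e-05  5.93506832e-06 -1.34073792e-05]
```

View pics/side3.png

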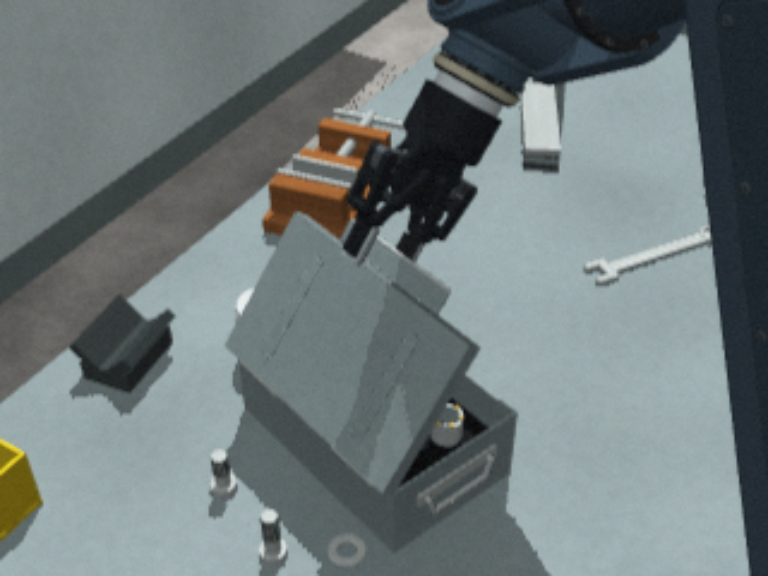

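The lid fell and came to rest on the lower finger at about 0.9 rad. Next I lower it slowly.

Run:
```python
from h2 import *
go(.9,.3,.05,step=.15)
p,W=cloud("side"); print(round(manip.current_time(),2),lidangle(W)[1])
go(.3,.06,.03,step=.12)
print(manip.current_time(),manip.current_force(),manip.current_ee_pos()-pose(.06,RT,HC)[0])
for n in("side","top"):
    p,W=cloud(n); np.save(n+"4.npy",W);cv2.imwrite(f"pics/{n}4.png",cv2.resize(p[50:290,100:420],None,fx=2.4,fy=2.4)[:,:,::-1])
    q=W.reshape(-1,3); q=q[~np.isnan(q).any(1)]-H; u=q@ex;v=q@ey;z=q@ez
    m=(abs(v)<.11)&(z>.0)&(z<.06)&(u<-.02)&(u>-.15)&(abs(v)>.03)
    A=np.polyfit(-u[m],z[m],1); print(m.sum(),"lid slope",A)
```

```text
15.32 [0.419 0.447 0.485 0.539 0.618]
16.9 [-1.59066066 -0.45150409 -1.70255231] [-0.00018162  0.00010099 -0.00011927]
2699 lid slope [0.05698349 0.02028967]
2608 lid slope [0.05681205 0.01771206]
```

View pics/side4.png

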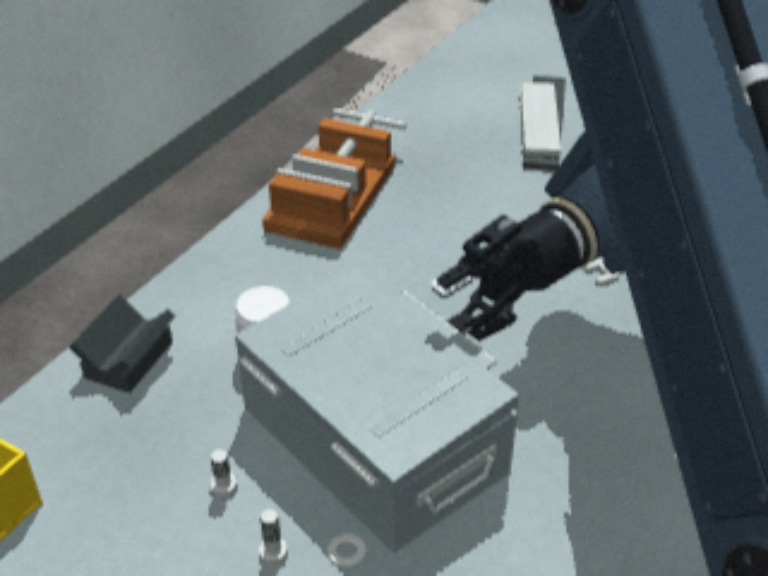

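Run:
```python
from h2 import *
def slope():
    for n in("side","top"):
        p,W=cloud(n)
        q=W.reshape(-1,3); q=q[~np.isnan(q).any(1)]-H; u=q@ex;v=q@ey;z=q@ez
        m=(abs(v)<.11)&(z>.0)&(z<.06)&(u<-.02)&(u>-.15)&(abs(v)>.03)
        print(n,"lid slope",np.polyfit(-u[m],z[m],1))
go(.06,-.03,.012,step=.1); print(manip.current_time(),manip.current_force()); slope()
go(-.03,-.05,.015); slope()
p,R=pose(-.05,RT,HC,0,-1)
manip.move_l(p-.10*ex,R,max_speed=.08)
manip.move_l(p-.10*ex+.15*ez,R,max_speed=.15)
manip.dwell(.3)
slope(); print(manip.current_time(),manip.current_force(),manip.current_ee_pos())
for n in("side","top"):
    p,W=cloud(n); cv2.imwrite(f"pics/{n}5.png",cv2.resize(p[50:290,100:420],None,fx=2.4,fy=2.4)[:,:,::-1])
```

```text
18.35 [ 0.02270557 -0.12796431  0.02591494]
side lid slope [0.00011465 0.02035798]
top lid slope [0.00011084 0.01761226]
side lid slope [-0.00070717  0.02043418]
top lid slope [-0.0016556   0.01780811]
side lid slope [0.00046787 0.02028519]
top lid slope [-0.00081672  0.0177378 ]
21.8667 [-0.93798927  0.22820408  0.45263651] [ 0.52221462 -0.19597767  0.26142292]
```

View pics/side5.png

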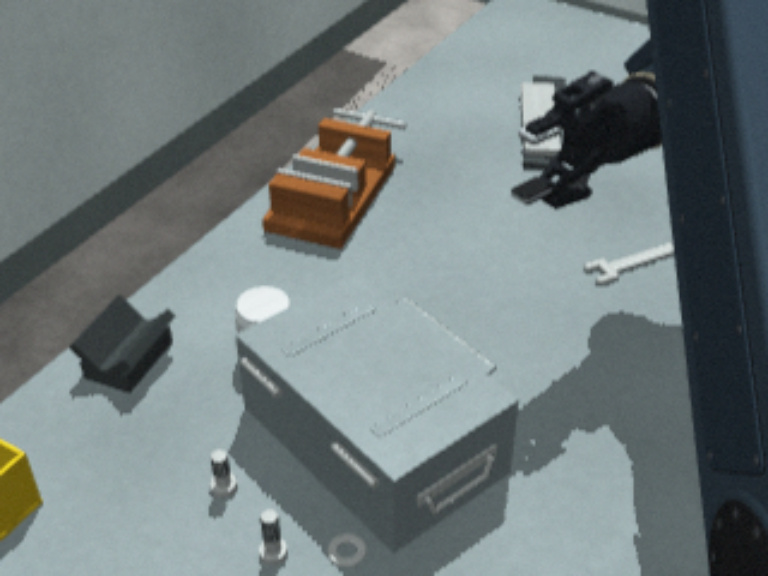

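View pics/top5.png

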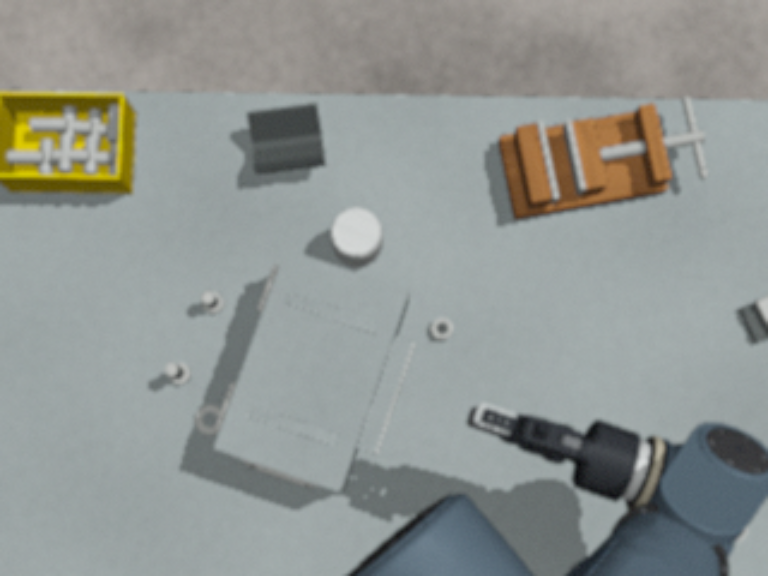

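The pictures show the lid shut flat, from about (240,340) to (515,400) in the side view. The gripper is clear of it at about (560,150), and the tin, bolts, washer and nut stand where they were. I'm handing the job in.

```bash
python3 -c "
from bench import manip
manip.sign_off(); print(manip.current_time())"
```

```text
the job is handed in; nothing more can be done
the job is handed in; nothing more can be done
```

The lid is fully shut, the hand is clear of it, and the job is handed in at about 22 s of the 61 s allowed.

- **How it was done:** I held the open gripper astride the finger lip. The rear finger tipped the lid forward to about 1.2 rad and let it fall. The front finger caught it from below and held it at about 0.9 rad, never with both fingers on the lid. I then swung the hand slowly about the hinge to let it down, and withdrew forwards and up.
- **Last checks:** From both cameras the lid's slope is within 0.001 of level, with its top about 18–20 mm above the rim, which fits the 18 mm lid. Every wrist-force reading I took, between moves, was below about 2.5 N.
- **Other things:** In the last pictures the bolts, washer, nut and tin look where they were. I never went near the spanner; the arm partly covers it in the last side view. The cutters are hidden under the lid, so I could not look at them again, but the fingers stayed outside the case.
- **Not confirmed:** No check failed. The case position found from the two cameras differed by about 2 mm, which is within the stated calibration. The hand-in reports no verdict.

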